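# Hang the F-clamp back in the clamp rack

## Robot

A 6-joint arm with a two-finger parallel gripper is mounted at the origin on the work surface. World frame = base frame: x ahead of the robot, y to its left, z up, the work surface at z = 0. Lengths are in m, angles in degrees, forces in N, time in s.
With the tool pointing down it reaches from about 0.325 to 0.85 m from the base axis. Payload 4.4 kg.
Tool frame: the origin (TCP) lies midway between the tips of the shut fingers; the grasp point (between the pads) lies 19 mm behind it; x points along the fingers, y is the direction in which the jaws open and shut, and the axes are right-handed (so a half turn about x gives the same grasp; the last joint's range is limited). The gripper opens to 94 mm and grips with 3 to 60 N. Pads are 16 mm wide; open, the fingers measure 119 mm over their backs; the gripper's body (75 mm by 177 mm) begins 78 mm behind the grasp point.
Start: joints at [-82.305, 11.837, 88.321, -0, 79.842, -8.623], TCP at [0.162, -0.552, 0.205] pointing down, gripper open.
Joint ranges: [-156.59, 156.59], [-49.26, 127.26], [12.9, 141.05], [-63.56, 243.56], [4.71, 150.69], [-161.64, 161.64]. Speed limits (degrees/s): [159.86, 159.86, 180, 180, 180, 180].

## Interface

Orientations are given as a 3x3 rotation matrix whose columns are the frame's x, y, z axes.
In Python, from station import env, optics gives the robot as it stands.
- The arm moves only by the tool move_arm, never from a script. Its argument "steps" is a list of rows, each a list of 7 numbers: the finger opening in cm, from 0 to 9.4, then the shift along the tool's x, y, z in cm, then the turn, a rotation vector about the tool's x, y, z in degrees. A call has 1 to 5 rows; each row shifts and turns the commanded pose from where the row before left it, along the tool's axes as they then stand; what a row does not reach is not made up. A row lasts 1/10 s, in which the tool goes at most 50 mm and 8.59 degrees, less where a joint would pass 70% of its speed; a pose out of reach is approached as far as the arm can. A call is refused whole if a number of a shift passes 5 or a number of a turn 8.59, either way. A call with a gripper value outside its range is refused whole. The fingers move at their own pace and stop on an object; "grip_force" is the grip in N (left out, the last holds). Time passes only in rows, so rows that do not move let the fingers close. It gives the time, the measured TCP pose, the force and the opening at its end, in the units of the state.
- env.get_state(): the state, without advancing time (a new reading comes with each control period).
- optics.grab_frame(name): name is "scene" or "side" or "wrist"; returns (picture, depth): 384x512x3 uint8, blue, green, red; 384x512 float32, m along the optical axis (not along the pixel's ray), 0 where there is no reading.
- optics.get_calibration(name): a dict with "fx", "fy", "cx", "cy" (pixels), "xyz" and "rotation" of the camera in the world; the wrist camera has in their place "tool_from_camera" (4x4, takes a point from camera to tool coordinates, whose origin is the TCP and whose axes are the tool frame's). Camera axes: x right, y up, looking along -z (the intrinsics and any distortion apply to the point x, -y, -z); pixel columns grow to the right and rows downward; lengths in m; the calibration is good to about 2 mm. A picture is of the moment at which its call begins: read the wrist's pose just before it. get_calibration takes no time and is no camera call.
- env.close_job(): hands the job in, once; it reports no verdict.
The state is a dict: "clock": time; "qpos": joint angles; "joint_velocities": joint speeds; "tau": joint torques, N m; "tool_pos": TCP position; "ee_rot": TCP orientation; "ft_force": force on the tool from outside, world axes, zero at the start; "torque": the same for the moment, N m; "grip_width": finger opening in m.
Only numpy, scipy, OpenCV 4.12 (cv2) and the standard library are available. Lean on these libraries where they do the work, as an engineer would, in place of code of your own. Each camera call takes 0.05 s, during which the arm holds its last target. There are 200 camera calls.

## Task

The stool's glue has set and its F-clamp is already slack: take the clamp off the edge of the stool and hang it in the free middle slot of the clamp rack, its jaw lying on the shelf and pushed back until it butts gently against the wooden stop behind the slot, so that its lopsided weight cannot tip it out. Let the shelf take the weight before you ease the fingers open, so that the clamp neither drops nor swings, and leave it hanging upright and still. Do not force anything against the stool or rack, and leave the stool, the other clamps and the tools where they are.

Things in the scene. Friction and masses are not known exactly. Their poses are not given: they have to be found in the camera images.
- clamp_jaw (a point): The slack F-clamp to hang. This point: middle of its dark fixed jaw (top part, grip it here from above), right over its centre of mass. x along the jaw away from the bar, y its thickness, z up. Round it the jaw is 18 mm thick (y), 30 mm high (+-15), from x = -37.5 to +22.5 mm; a lower nose, 18 mm high, goes on to +47.5. Its flat underside rests on the stool's top, 15 mm below this point.
- clamp: The same F-clamp, 0.4 to 0.6 kg, same axes; origin on the bar's axis in the plane of the jaw's underside, 23.5 mm behind clamp_jaw (x) and 15 mm below. Upright steel bar 16 (x) x 6 (y) mm, its foot 185 mm below the origin. Below it a sliding jaw, screw and wooden handle (at x = 52 mm, down to -184).
- clamp_pad (a point): Top of the clamp's screw pad (20 mm across), 34 mm below the fixed jaw's underside; axes as the clamp's. The stool's top lies between jaw and pad with 12 mm of play, so the clamp can be lifted a few mm and pulled off along its own -x, by 80 mm or more.
- slot (a point): Free middle slot of the plywood clamp rack: point at the slot's mouth, on the shelf's front edge and top face (215 mm above the bench), on the slot's centre line. x points level into the rack along the slot, z up. The slot is 10 mm wide (mouth corners rounded by 5 mm), 57 mm deep and goes right through the 18 mm shelf. Shelf and stop are hard wood and do not give.
- rack: The rack, fixed to the bench, 310 mm long (y); origin below slot, same axes; slots at y = 0, +-95 mm. Across each slot a wooden stop, 44 wide, 15 high, is screwed on the shelf; the middle one was placed by eye, its face 43 to 57 mm in from the mouth: feel for it. Hung: clamp's x to the rack's -x, clamp_jaw at slot y = 0, z = 15 mm, x = 5.5 to 19.5 mm by the stop; left at x < 0 it tips out.
- stool: Step stool of pale wood, 2.6 kg, loose on the bench: top 360 (x) x 230 (y) x 22 mm, upper face 215 mm high; side boards at x = +-145 mm, stretcher along the middle. Origin on the bench under its centre, z up. The F-clamp sits on its +y long edge (y = 115 mm), bar a few mm outside, and comes off towards +y. An iron G-clamp grips the other edge and stays.
- hung_a_jaw (a point): Like clamp_jaw, of the F-clamp that already hangs in the slot at y = -95 mm of the rack. Leave it.
- hung_b_jaw (a point): Like clamp_jaw, of the F-clamp that already hangs in the slot at y = +95 mm of the rack. Leave it.
- tape: Black tape measure, 68 x 34 x 66 mm high, standing on the stool; origin under it. Leave it.
- glue: White glue bottle, 60 mm across, 170 mm high, on the bench; origin under it. Leave it.
- square: Try square lying flat on the bench, stock 115 mm, blade 150 mm, 18 mm high; origin under its stock. Leave it.
- chisel: Chisel lying on the bench, 245 mm long, 25 mm high; origin under the ferrule. Leave it.
- mallet: Wooden mallet lying on the bench, 65 mm high; origin under its head. Leave it.
- plane: Iron bench plane, 240 mm long, 100 mm high; origin under its sole. Leave it.
There are look-alikes about, which are no part of the job. What is shaped like the clamp but orange is not meant.

How it is judged (in metres and radians):
On the way, in this order (a step that is already met when the one before it is completed fails the run):
1. the clamp is off the stool, held clear of its edge (y of clamp_jaw in the frame of stool above 0.165 m and contact force between clamp and stool below 0.1 N and height (world z) of clamp_jaw above 0.2 m), for 0.1 s.
2. in the middle slot, jaw on the shelf and butting against the stop (y of clamp_jaw in the frame of slot between -0.006 and 0.006 m and z of clamp_jaw in the frame of slot between 0.0125 and 0.0175 m and contact force between clamp and stop_c0 above 1 N), for 0.1 s.
At the end, for the whole second after the job is handed in: The clamp hangs in the middle slot, let go and still: upright within 3.4 degrees, jaw flat on the shelf (height within 2.5 mm), its rear face within 2.5 mm of the stop (stop_c0, whose centre is then 46.5 mm behind clamp_jaw), clamp_jaw within 6 mm of the slot's centre line (x of stop_c0 in the frame of clamp_jaw above -0.049 m and x of clamp_jaw in the frame of slot between 0.001 and 0.022 m and y of clamp_jaw in the frame of slot between -0.006 and 0.006 m and z of clamp_jaw in the frame of slot between 0.0125 and 0.0175 m and angle between clamp_jaw's own z axis and vertical below 0.06 rad and contact force between the fingers and clamp below 0.1 N and linear speed of clamp below 0.02 m/s and angular speed of clamp below 0.15 rad/s); the robot touches nothing.
It fails at once if the clamp is dropped or swings: it moves faster than 0.15 m/s while no finger holds it (contact force between the fingers and clamp below 0.2 N and linear speed of clamp above 0.15 m/s).
It fails at once if the clamp is forced against the rack with more than 25 N, against its stop with more than 15 N, or against the stool with more than 40 N (contact force between clamp and rack above 25 N or contact force between clamp and stop_c0 above 15 N or contact force between clamp and stool above 40 N).
It fails at once if the stool is shifted by more than 10 mm (distance of stool from where it was at the start of the episode above 0.01 m).
It fails at once if a clamp that hung in the rack is shifted by more than 10 mm (distance of any of hung_a_jaw, hung_b_jaw from where it was at the start of the episode above 0.01 m).
It fails at once if a tool on the bench or stool is shifted by more than 20 mm (distance of any of tape, glue, square, chisel, mallet, plane from where it was at the start of the episode above 0.02 m).
It also fails if it takes over 69 s, if anything falls off the work surface, if the arm or the gripper's body presses on something with over 40 N, if the wrist force passes 120 N, or if a joint passes its speed limit or range.

## Working session

There is one attempt and no reset: what is moved stays moved. The work goes in short steps, Python scripts to look and compute and a tool call to move; the robot and the scene stay as the last step left them, time stands still between calls to the robot, and variables do not carry over. Pictures are saved under pics/ and viewed, about 8 in all and at most 12, crops included, and the job is handed in when it is done.

Besides the shell and the picture viewer there is one more tool, called after ">>>" by a JSON object that holds its "api" and its "payload". move_arm: Moves the arm, as the interface text tells. Its arguments: {"type":"object","properties":{"steps":{"type":"array"},"grip_force":{"type":"number"}},"required":["steps"]}

```bash
mkdir -p pics; ls; cat > h.py <<'E'
import numpy as np, cv2
from station import env, optics
def grab(n):
    s=env.get_state(); im,d=optics.grab_frame(n); return s,im,d
def pose(n,s):
    c=optics.get_calibration(n)
    if n=="wrist":
        T=np.eye(4);T[:3,:3]=np.array(s["ee_rot"]);T[:3,3]=s["tool_pos"]
        T=T@np.array(c["tool_from_camera"])
        return c,T[:3,:3],T[:3,3]
    return c,np.array(c["rotation"]),np.array(c["xyz"])
def pts(n,s,uv,z=None,d=None):
    c,R,t=pose(n,s); uv=np.atleast_2d(np.array(uv,float))
    K=np.array([[c["fx"],0,c["cx"]],[0,c["fy"],c["cy"]],[0,0,1]])
    dist=c.get("distortion",c.get("dist",None))
    p=cv2.undistortPoints(uv.reshape(-1,1,2),K,None if dist is None else np.array(dist,float)).reshape(-1,2)
    r=np.c_[p[:,0],-p[:,1],-np.ones(len(p))]
    if d is not None:
        dd=np.array([d[int(v),int(u)] for u,v in uv]); return t+(r*dd[:,None])@R.T
    w=r@R.T; return t+w*((z-t[2])/w[:,2])[:,None]
E
python3 - <<'E'
from h import *
out=[]
for n in("scene","side"):
    s,im,d=grab(n); np.savez(f"{n}.npz",im=im,d=d); out.append(im)
    c=optics.get_calibration(n);print(n,c)
print({k:v for k,v in optics.get_calibration("wrist").items()})
print(env.get_state())
cv2.imwrite("pics/scene.png",cv2.resize(out[0],(800,600)));cv2.imwrite("pics/side.png",cv2.resize(out[1],(800,600)))
E
```

```text
pics
scene {'fx': 491.4954370802261, 'fy': 491.4954370802261, 'cx': 252.79256498199837, 'cy': 191.50728051637606, 'xyz': array([ 1.82449738, -0.65235339,  1.0879882 ]), 'rotation': array([[ 0.46734682, -0.48964087,  0.73609698],
       [ 0.88404598,  0.26546649, -0.38469501],
       [-0.00704668,  0.83052957,  0.55692996]])}
side {'fx': 404.4601717867586, 'fy': 404.4601717867586, 'cx': 253.6037621043038, 'cy': 190.81348582584354, 'xyz': array([ 0.73880857, -0.93557084,  1.11682341]), 'rotation': array([[ 0.98862257, -0.09989159,  0.11245926],
       [ 0.14992326,  0.71493939, -0.68292363],
       [-0.01218323,  0.69201397,  0.72178129]])}
{'fx': 301.8223517268537, 'fy': 301.8223517268537, 'cx': 254.44645442482508, 'cy': 193.41218830333406, 'tool_from_camera': array([[-1.02660503e-04,  2.77581977e-01, -9.60701949e-01,
        -1.79628174e-01],
       [ 9.99999841e-01,  5.60349088e-04,  5.50455019e-05,
         9.54626074e-05],
       [ 5.53608100e-04, -9.60701791e-01, -2.77581991e-01,
        -8.17708606e-02],
       [ 0.00000000e+00,  0.00000000e+00,  0.00000000e+00,
         1.00000000e+00]])}
{'clock': 0.1, 'qpos': array([-8.23034577e+01,  1.18789492e+01,  8.83926080e+01, -3.09631642e-03,
        7.98428257e+01, -8.62189836e+00]), 'joint_velocities': array([-0.07221253, -0.07406124, -0.09894233, -0.07884991,  0.07187604,
       -0.03907694]), 'tau': array([-5.85558814e-05, -3.71863282e+01, -2.82292861e+01,  6.99376711e-02,
        3.11796810e-02, -5.81392010e-05]), 'tool_pos': array([ 0.1614476 , -0.55113374,  0.20444423]), 'ee_rot': array([[-3.20079477e-04,  2.80984488e-01, -9.59712256e-01],
       [ 1.97124719e-03, -9.59710264e-01, -2.80984562e-01],
       [-9.99998006e-01, -1.98176748e-03, -2.46706322e-04]]), 'ft_force': array([ 0.08150223,  0.01975156, -0.39730947]), 'torque': array([-0.00692454,  0.04044456,  0.01595167]), 'grip_width': 0.09402371368951629}
```

View pics/scene.png

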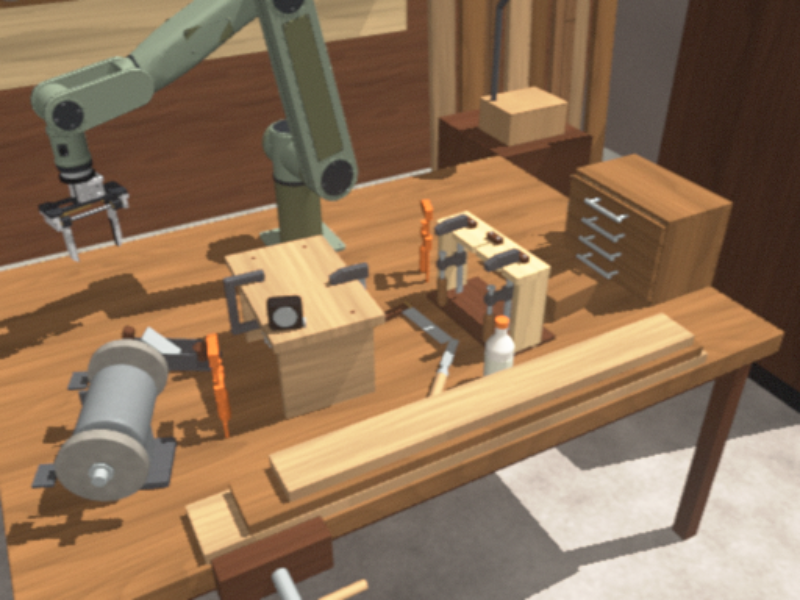

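View pics/side.png

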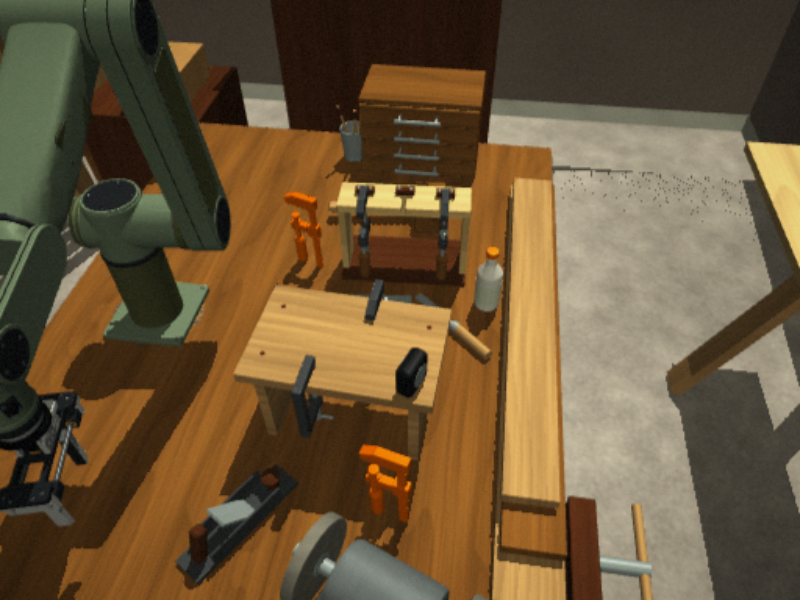

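Candidates (side view, viewed pixels): dark F-clamp on the stool's far edge (374,300); iron G-clamp on the near edge (303,380); hung F-clamps (362,195) and (446,195); orange ones (302,205) and (385,460). By the description I choose (374,300).

```bash
cat > m.py <<'E'
from h import *
def cloud(n,s,d):
    v,u=np.mgrid[0:384,0:512]; uv=np.c_[u.ravel(),v.ravel()]
    P=pts(n,s,uv,d=d).reshape(384,512,3); P[d==0]=np.nan; return P
def rect(n,P,m,name):
    k,l,st,ce=cv2.connectedComponentsWithStats(m.astype(np.uint8))
    for i in range(1,k):
        if st[i,4]<25: continue
        q=P[l==i]; r=cv2.minAreaRect((q[:,:2]*1000).astype(np.float32))
        print(n,name,'px',ce[i].round(),'n',st[i,4],'rect mm',np.round(r[0],1),np.round(r[1],1),round(r[2],1),'medz',np.median(q[:,2]).round(4), 'xy lo/hi',np.percentile(q[:,:2],[3,97],axis=0).round(3).tolist())
E
python3 - <<'E'
from m import *
for n in("scene","side"):
    f=np.load(n+".npz"); im,d=f["im"],f["d"]; P=cloud(n,env.get_state(),d)
    dark=(im.max(2)<95); ok=(P[...,0]>.2)&(P[...,0]<1.1)&(abs(P[...,1])<.6)
    rect(n,P,dark&ok&(P[...,2]>.234)&(P[...,2]<.252),'jawtop')
    hsv=cv2.cvtColor(im,cv2.COLOR_BGR2HSV)
    pale=(im.max(2)>130)&(hsv[...,1]<170)
    rect(n,P,pale&ok&(abs(P[...,2]-.215)<.006),'pale top')
    rect(n,P,ok&~pale&(abs(P[...,2]-.230)<.005),'z230')
im=np.load("side.npz")["im"]; a=cv2.resize(im[100:210,140:320],None,fx=4.4,fy=4.4,interpolation=2)
cv2.imwrite("pics/crop1.png",a)
E
```

```text
scene jawtop px [215. 123.] n 49 rect mm [213.   28.5] [17.5 68.8] 15.2 medz 0.247 xy lo/hi [[0.206, -0.004], [0.222, 0.056]]
scene jawtop px [291. 142.] n 37 rect mm [483.5 206.3] [15.1 66. ] 1.3 medz 0.2385 xy lo/hi [[0.477, 0.178], [0.487, 0.238]]
scene jawtop px [323. 165.] n 36 rect mm [671.3 218. ] [ 9.9 69.7] 9.9 medz 0.2393 xy lo/hi [[0.667, 0.189], [0.677, 0.252]]
scene jawtop px [225. 174.] n 51 rect mm [565.9 -99.4] [72.2 10.1] 88.7 medz 0.2381 xy lo/hi [[0.561, -0.13], [0.571, -0.067]]
scene pale top px [318. 159.] n 743 rect mm [567.3 249.4] [320.9  96.4] 3.3 medz 0.2153 xy lo/hi [[0.419, 0.204], [0.72, 0.297]]
scene pale top px [194. 184.] n 3513 rect mm [ 520.5 -195.8] [238.7 374.7] 87.3 medz 0.2155 xy lo/hi [[0.352, -0.311], [0.7, -0.092]]
scene pale top px [ 77. 219.] n 34 rect mm [ 544.5 -573.6] [34.3 22.7] 80.7 medz 0.2107 xy lo/hi [[0.533, -0.589], [0.556, -0.559]]
scene z230 px [291. 144.] n 66 rect mm [485.1 207.9] [ 37.3 102.6] 6.7 medz 0.2292 xy lo/hi [[0.471, 0.159], [0.495, 0.256]]
scene z230 px [323. 167.] n 70 rect mm [670.3 220.4] [101.6  21.9] 88.1 medz 
[... 1636 characters left out ...]
234.3 361.2] 87.1 medz 0.214 xy lo/hi [[0.352, -0.309], [0.692, -0.092]]
side z230 px [259. 121.] n 35 rect mm [565.2 257.9] [41.5 21.6] 12.9 medz 0.2287 xy lo/hi [[0.546, 0.248], [0.585, 0.27]]
side z230 px [238. 198.] n 28 rect mm [ 557.2 -124.9] [43.  16.8] 85.8 medz 0.2319 xy lo/hi [[0.548, -0.146], [0.567, -0.106]]
side z230 px [198. 233.] n 37 rect mm [ 472.8 -284.9] [16.  43.7] 9.7 medz 0.2325 xy lo/hi [[0.462, -0.303], [0.478, -0.263]]
side z230 px [192. 248.] n 47 rect mm [ 469.5 -326.3] [44.2 17.2] 73.3 medz 0.2319 xy lo/hi [[0.457, -0.347], [0.475, -0.306]]
side z230 px [263. 248.] n 38 rect mm [ 661.4 -296.8] [59.7 23.5] 38.4 medz 0.2307 xy lo/hi [[0.631, -0.317], [0.677, -0.27]]
```

View pics/crop1.png

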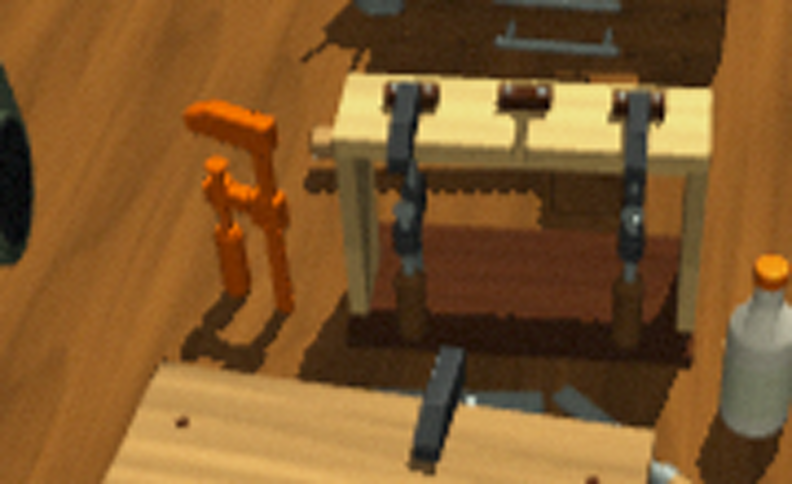

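The crop shows the dark jaw on the stool's edge at crop (440,405), not orange, plus the free slot at (520,130) with its dark stop at (525,97). The choice holds. Next I'll lift, travel over and turn.

>>> {"api": "move_arm", "payload": {"steps": [[9.4, -5, 0, 0, 0, 0, 0], [9.4, -5, 0, 0, 0, 0, 0], [9.4, -5, 0, 0, 0, 0, 0], [9.4, -4.5, 0, 0, 0, 0, 0], [9.4, 0, -2.45, -3.93, 0, 0, 0]]}}

```text
clock: 0.6
tool_pos: [0.1906, -0.5223, 0.4078]
ee_rot: [[0.001, 0.275, -0.961], [-0.014, -0.961, -0.275], [-1.0, 0.014, 0.003]]
ft_force: [1.7, -0.3, 0.9]
grip_width: 0.0939
```

>>> {"api": "move_arm", "payload": {"steps": [[9.4, 0, -2.45, -3.93, 0, 0, 0], [9.4, 0, -2.45, -3.93, 0, 0, 0], [9.4, 0, -2.45, -3.93, 0, 0, 0], [9.4, 0, -2.45, -3.93, 0, 0, 0], [9.4, 0, -2.45, -3.93, 0, 0, 0]]}}

```text
clock: 1.1
tool_pos: [0.3473, -0.3428, 0.4]
ee_rot: [[-0.0, 0.281, -0.96], [0.001, -0.96, -0.281], [-1.0, -0.001, 0.0]]
ft_force: [-0.8, -1.3, 0.4]
grip_width: 0.094
```

>>> {"api": "move_arm", "payload": {"steps": [[9.4, 0, -2.45, -3.93, 0, 0, 0], [9.4, 0, -2.45, -3.93, 0, 0, 0], [9.4, 0, -2.45, -3.93, 0, 0, 0], [9.4, 0, -2.45, -3.93, 0, 0, 0], [9.4, 0, -2.45, -3.93, 0, 0, 0]]}}

```text
clock: 1.6
tool_pos: [0.5015, -0.17, 0.4]
ee_rot: [[-0.001, 0.281, -0.96], [0.0, -0.96, -0.281], [-1.0, -0.0, 0.001]]
ft_force: [0.1, -0.7, -0.4]
grip_width: 0.094
```

>>> {"api": "move_arm", "payload": {"steps": [[9.4, 0, -2.45, -3.93, 0, 0, 0], [9.4, 0, -2.45, -3.93, 0, 0, 0], [9.4, 0, 0, 0, -7.8, 0, 0], [9.4, 0, 0, 0, -7.8, 0, 0], [9.4, 0, 0, 0, -7.8, 0, 0]]}}

```text
clock: 2.1
tool_pos: [0.5624, -0.1018, 0.3994]
ee_rot: [[-0.002, 0.644, -0.765], [0.001, -0.765, -0.644], [-1.0, -0.002, 0.001]]
ft_force: [0.0, 0.5, 0.1]
grip_width: 0.0938
```

>>> {"api": "move_arm", "payload": {"steps": [[9.4, 0, 0, 0, -7.8, 0, 0], [9.4, 0, 0, 0, -7.8, 0, 0], [9.4, 0, 0, 0, -7.8, 0, 0], [9.4, 0, 0, 0, -7.8, 0, 0], [9.4, 0, 0, 0, -7.8, 0, 0]]}}

```text
clock: 2.6
tool_pos: [0.5621, -0.1025, 0.3997]
ee_rot: [[-0.001, 0.982, -0.19], [0.0, -0.19, -0.982], [-1.0, -0.001, -0.0]]
ft_force: [-0.2, -0.2, 0.5]
grip_width: 0.0943
```

>>> {"api": "move_arm", "payload": {"steps": [[9.4, 0, 0, 0, -7.8, 0, 0], [9.4, 0, 0, 0, 0, 0, 0], [9.4, 0, 0, 0, 0, 0, 0], [9.4, 0, 0, 0, 0, 0, 0]]}}

```text
clock: 3.0
tool_pos: [0.5623, -0.1026, 0.4002]
ee_rot: [[-0.0, 0.998, -0.063], [0.0, -0.063, -0.998], [-1.0, -0.0, -0.0]]
ft_force: [0.5, -0.5, -0.2]
grip_width: 0.0939
```

```bash
python3 - <<'E'
from m import *
s,im,d=grab("wrist"); np.savez("w1.npz",im=im,d=d)
P=cloud("wrist",s,d); dark=im.max(2)<95; ok=(P[...,0]>.45)&(P[...,0]<.65)&(P[...,1]>-.2)&(P[...,1]<0)
rect("w",P,dark&ok&(P[...,2]>.225)&(P[...,2]<.256),'jaw')
m=(dark&ok&(P[...,2]>.225)&(P[...,2]<.256)).astype(np.uint8)
# rays on the jaw's top plane
v,u=np.nonzero(m); q=pts("wrist",s,np.c_[u,v],z=.2448)
r=cv2.minAreaRect((q[:,:2]*1000).astype(np.float32)); print(r)
print(cv2.boundingRect(m))
cv2.imwrite("pics/w1.png",cv2.resize(im,(800,600)))
E
```

```text
w jaw px [250. 148.] n 158 rect mm [559.8 -72.9] [28.3 15.8] 86.2 medz 0.245 xy lo/hi [[0.552, -0.082], [0.568, -0.059]]
w jaw px [250. 201.] n 221 rect mm [ 555.9 -129.7] [25.4 14.4] 86.5 medz 0.2394 xy lo/hi [[0.549, -0.142], [0.563, -0.117]]
((558.0693969726562, -97.53155517578125), (81.52737426757812, 15.674444198608398), 85.7752456665039)
(243, 140, 15, 71)
```

View pics/w1.png

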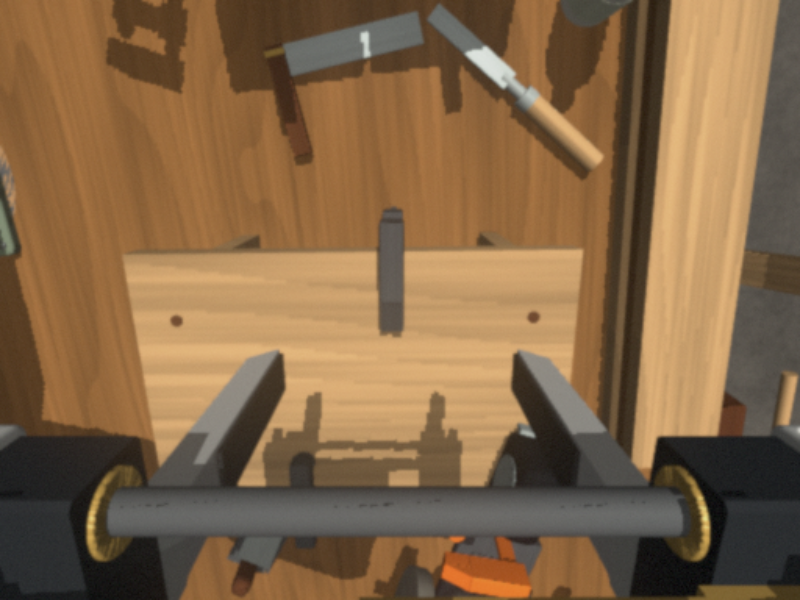

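The wrist view shows the jaw at (391,270) between the fingers, with its rear end at about (392,215). The jaw centre works out to about (0.558, -0.095). Next I'll go down and grip just above the stool's top.

>>> {"api": "move_arm", "payload": {"steps": [[9.4, 0, -0.48, -0.73, 0.3, 0, 0], [9.4, 4.5, 0, 0, 0, 0, 0], [9.4, 4.5, 0, 0, 0, 0, 0], [9.4, 4.5, 0, 0, 0, 0, 0], [9.4, 2.5, 0, 0, 0, 0, 0]]}}

```text
clock: 3.55
tool_pos: [0.5554, -0.0937, 0.2361]
ee_rot: [[-0.006, 0.998, -0.067], [0.002, -0.067, -0.998], [-1.0, -0.006, -0.002]]
ft_force: [-0.4, -0.3, -0.5]
grip_width: 0.0938
```

>>> {"api": "move_arm", "payload": {"steps": [[9.4, 1.5, 0, 0, 0, 0, 0], [9.4, 0.6, 0, 0, 0, 0, 0], [9.4, 0, 0, 0, 0, 0, 0]]}}

```text
clock: 3.85
tool_pos: [0.5583, -0.095, 0.2198]
ee_rot: [[0.0, 0.998, -0.066], [-0.0, -0.066, -0.998], [-1.0, 0.0, 0.0]]
ft_force: [1.1, -0.3, 0.6]
grip_width: 0.0936
```

>>> {"api": "move_arm", "payload": {"grip_force": 25, "steps": [[3.0, 0, 0, 0, 0, 0, 0], [3.0, 0, 0, 0, 0, 0, 0], [3.0, 0, 0, 0, 0, 0, 0], [3.0, 0, 0, 0, 0, 0, 0], [3.0, 0, 0, 0, 0, 0, 0]]}}

```text
clock: 4.35
tool_pos: [0.5582, -0.0951, 0.2199]
ee_rot: [[0.001, 0.998, -0.066], [-0.0, -0.066, -0.998], [-1.0, 0.001, 0.0]]
ft_force: [0.0, -0.1, -1.1]
grip_width: 0.0573
```

>>> {"api": "move_arm", "payload": {"steps": [[3.0, 0, 0, 0, 0, 0, 0], [3.0, 0, 0, 0, 0, 0, 0], [3.0, 0, 0, 0, 0, 0, 0], [3.0, 0, 0, 0, 0, 0, 0]]}}

```text
clock: 4.75
tool_pos: [0.558, -0.0951, 0.2194]
ee_rot: [[-0.0, 0.998, -0.066], [0.0, -0.066, -0.998], [-1.0, -0.0, -0.0]]
ft_force: [0.5, 0.1, -1.2]
grip_width: 0.0305
```

```bash
python3 - <<'E'
from m import *
s,im,d=grab("wrist"); np.savez("w2.npz",im=im,d=d); print(s["grip_width"])
cv2.imwrite("pics/w2.png",cv2.resize(im[60:260,130:380],None,fx=3,fy=3,interpolation=2))
E
```

```text
0.030531917818040127
```

View pics/w2.png

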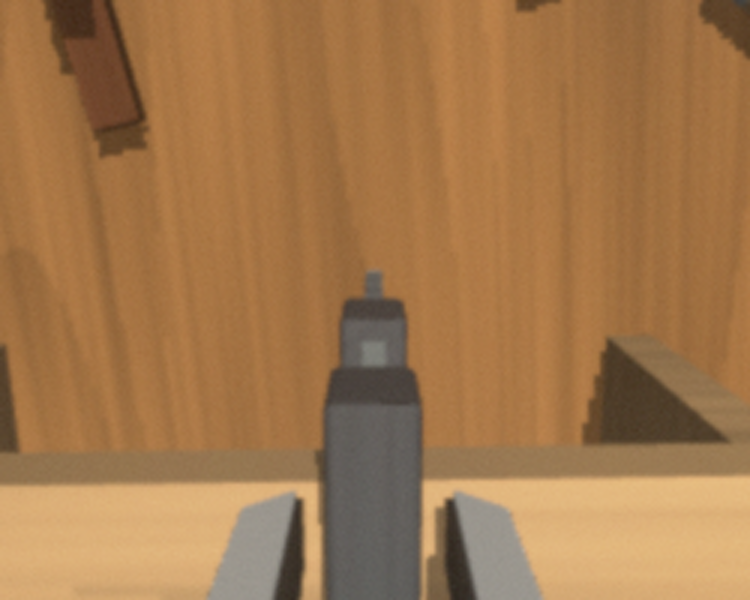

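The jaw, columns 327–420, sits centred between the fingers at 300 and 448. Closing.

>>> {"api": "move_arm", "payload": {"grip_force": 30, "steps": [[1.4, 0, 0, 0, 0, 0, 0], [1.4, 0, 0, 0, 0, 0, 0], [1.4, 0, 0, 0, 0, 0, 0], [1.4, 0, 0, 0, 0, 0, 0], [1.4, 0, 0, 0, 0, 0, 0]]}}

```text
clock: 5.3
tool_pos: [0.5579, -0.095, 0.2194]
ee_rot: [[-0.0, 0.998, -0.066], [0.0, -0.066, -0.998], [-1.0, -0.0, -0.0]]
ft_force: [-1.0, -0.8, 0.8]
grip_width: 0.0177
```

```bash
python3 - <<'E'
from m import *
s=env.get_state(); print(s["grip_width"],s["ft_force"],s["tool_pos"])
f=np.load("w2.npz")
print("rear top edge", pts("wrist",s,[(130+373/3,60+403/3)],z=.245), "depth",pts("wrist",s,[(130+373/3,60+415/3)],d=f["d"]))
E
```

```text
0.01768149116886372 [-1.02630146 -0.80698512  0.77857835] [ 0.55793637 -0.09504093  0.21943924]
rear top edge [[ 0.56089349 -0.0589518   0.245     ]] depth [[ 0.56076431 -0.06088598  0.24593387]]
```

>>> {"api": "move_arm", "payload": {"steps": [[1.4, -0.3, 0, 0, 0, 0, 0], [1.4, -0.3, 0, 0, 0, 0, 0], [1.4, 0, 0, 0, 0, 0, 0], [1.4, 0, 0, 0, 0, 0, 0], [1.4, 0, 0, 0, 0, 0, 0]]}}

```text
clock: 5.8
tool_pos: [0.5578, -0.095, 0.2249]
ee_rot: [[-0.001, 0.998, -0.066], [0.0, -0.066, -0.998], [-1.0, -0.001, -0.0]]
ft_force: [0.1, 0.5, -6.0]
grip_width: 0.0176
```

>>> {"api": "move_arm", "payload": {"steps": [[1.4, 0, 0, -0.5, 0, 0, 0], [1.4, 0, 0, -1, 0, 0, 0], [1.4, 0, 0, -1.5, 0, 0, 0], [1.4, 0, 0, -1.5, 0, 0, 0], [1.4, 0, 0, -1.5, 0, 0, 0]]}}

```text
clock: 6.3
tool_pos: [0.562, -0.0333, 0.2255]
ee_rot: [[0.0, 0.998, -0.065], [0.0, -0.065, -0.998], [-1.0, 0.0, -0.0]]
ft_force: [0.3, -0.4, -5.0]
grip_width: 0.0178
```

>>> {"api": "move_arm", "payload": {"steps": [[1.4, 0, 0, -1.5, 0, 0, 0], [1.4, 0, 0, -1.5, 0, 0, 0], [1.4, 0, 0, -0.7, 0, 0, 0], [1.4, 0, 0, 0, 0, 0, 0], [1.4, 0, 0, 0, 0, 0, 0]]}}

```text
clock: 6.8
tool_pos: [0.5645, 0.0016, 0.2254]
ee_rot: [[-0.0, 0.998, -0.066], [-0.001, -0.066, -0.998], [-1.0, -0.0, 0.001]]
ft_force: [0.6, 0.4, -4.8]
grip_width: 0.0177
```

>>> {"api": "move_arm", "payload": {"steps": [[1.4, -1.5, 0, 0, 0, 0, 0], [1.4, -2, 0, 0, -1.5, 0, 0], [1.4, -1.5, 0, 0, -2, 0, 0], [1.4, 0, 0, 0, -2, 0, 0], [1.4, 0, 0, 0, -1.5, 0, 0]]}}

```text
clock: 7.3
tool_pos: [0.5652, 0.0008, 0.2776]
ee_rot: [[0.003, 0.998, 0.056], [-0.001, 0.056, -0.998], [-1.0, 0.003, 0.001]]
ft_force: [-0.3, -0.3, -6.9]
grip_width: 0.0178
```

>>> {"api": "move_arm", "payload": {"steps": [[1.4, 0, 0, -1, 0, 0, 0], [1.4, 0, 0, -1, 0, 0, 0], [1.4, 0, 0, -0.5, 0, 0, 0], [1.4, 0, 0, 0, 0, 0, 0], [1.4, 0, 0, 0, 0, 0, 0]]}}

```text
clock: 7.8
tool_pos: [0.5629, 0.027, 0.2752]
ee_rot: [[-0.0, 0.998, 0.057], [-0.0, 0.057, -0.998], [-1.0, -0.0, 0.0]]
ft_force: [-0.3, -0.0, -6.0]
grip_width: 0.018
```

```bash
python3 - <<'E'
from m import *
s,im,d=grab("wrist"); np.savez("w3.npz",im=im,d=d,tp=s["tool_pos"],R=s["ee_rot"])
print(s["tool_pos"],s["ee_rot"],s["ft_force"])
cv2.imwrite("pics/w3.png",cv2.resize(im,(800,600),interpolation=2))
E
```

```text
[0.56290817 0.0269704  0.27521729] [[-4.26223896e-04  9.98385971e-01  5.67914766e-02]
 [-4.27581159e-04  5.67912946e-02 -9.98385980e-01]
 [-9.99999818e-01 -4.49818928e-04  4.02685224e-04]] [-0.33011306 -0.02864115 -5.98671747]
```

View pics/w3.png

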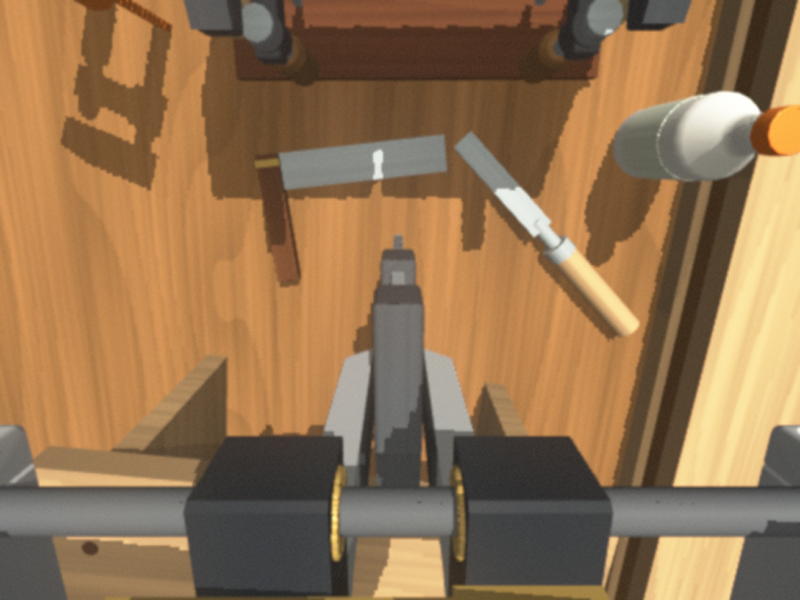

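The picture shows the jaw at (397,350) in the fingers, the rack's foot at the top edge, and the square and chisel ahead on the bench. I'll move toward the rack and rise, so that the slot comes into view.

>>> {"api": "move_arm", "payload": {"steps": [[1.4, -1.5, 0, -1, 0, 0, 0], [1.4, -1.5, 0, -2, 0, 0, 0], [1.4, -1, 0, -2, 0, 0, 0], [1.4, 0, 0, -2, 0, 0, 0], [1.4, 0, 0, -1, 0, 0, 0]]}}

```text
clock: 8.35
tool_pos: [0.5589, 0.1086, 0.3174]
ee_rot: [[0.003, 0.998, 0.058], [0.001, 0.058, -0.998], [-1.0, 0.003, -0.001]]
ft_force: [0.6, -0.2, -6.1]
grip_width: 0.0176
```

>>> {"api": "move_arm", "payload": {"steps": [[1.4, 0, 0, 0, 0, 0, 0], [1.4, 0, 0, 0, 0, 0, 0], [1.4, 0, 0, 0, 0, 0, 0]]}}

```text
clock: 8.65
tool_pos: [0.5585, 0.1057, 0.3152]
ee_rot: [[-0.001, 0.998, 0.055], [-0.001, 0.055, -0.998], [-1.0, -0.001, 0.001]]
ft_force: [-1.1, 0.2, -6.1]
grip_width: 0.0178
```

```bash
python3 - <<'E'
from m import *
s,im,d=grab("wrist"); np.savez("w4.npz",im=im,d=d,tp=s["tool_pos"],R=s["ee_rot"])
print(s["tool_pos"],s["ee_rot"],s["ft_force"])
P=cloud("wrist",s,d); hsv=cv2.cvtColor(im,cv2.COLOR_BGR2HSV)
pale=(im.max(2)>130)&(hsv[...,1]<170)
rect("w",P,pale&(abs(P[...,2]-.215)<.006)&(P[...,1]>.1),'rack top')
cv2.imwrite("pics/w4.png",cv2.resize(im[:260],None,fx=1.5625,fy=1.5625,interpolation=2))
E
```

```text
[0.55847694 0.10571898 0.3151815 ] [[-6.55889961e-04  9.98476628e-01  5.51723920e-02]
 [-6.57505827e-04  5.51719614e-02 -9.98476651e-01]
 [-9.99999569e-01 -6.91166981e-04  6.20317466e-04]] [-1.1237267   0.22292173 -6.07287483]
w rack top px [112.  44.] n 3869 rect mm [433.4 231. ] [42.4 64.8] 3.5 medz 0.2153 xy lo/hi [[0.414, 0.201], [0.453, 0.261]]
w rack top px [218.  45.] n 7240 rect mm [521.9 236.1] [81.3 64.5] 3.4 medz 0.2154 xy lo/hi [[0.485, 0.206], [0.56, 0.266]]
w rack top px [327.  45.] n 7251 rect mm [613.4 241.3] [82.3 64. ] 3.3 medz 0.2155 xy lo/hi [[0.575, 0.211], [0.651, 0.271]]
w rack top px [436.  42.] n 3533 rect mm [703.8 246.4] [39.2 63.6] 3.8 medz 0.2155 xy lo/hi [[0.687, 0.216], [0.721, 0.276]]
```

View pics/w4.png

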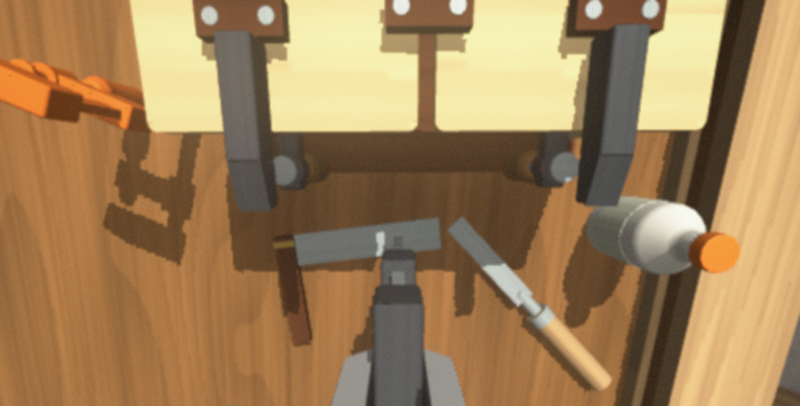

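The picture shows the slot at columns 418–435, mouth at row 128 and stop face at row 28, with the held jaw at column 398. Next I'll fit the slot edges and the jaw line.

```bash
python3 - <<'E'
from m import *
f=np.load("w4.npz"); im,d=f["im"],f["d"]; s=dict(tool_pos=f["tp"],ee_rot=f["R"])
hsv=cv2.cvtColor(im,cv2.COLOR_BGR2HSV); g=im[...,1].astype(int)
mid=[];W=[]
for r in range(26,76):
    row=g[r,255:290]; low=np.nonzero(row<(row.max()+row.min())/2)[0]
    if r%8==0: print(r,low.min()+255,low.max()+255)
    e=np.array([[low.min()+255-.5,r],[low.max()+255+.5,r]]); q=pts("wrist",s,e,z=.215)
    mid.append(q.mean(0)); W.append(np.linalg.norm(q[0]-q[1]))
mid=np.array(mid); p=np.polyfit(mid[:,1],mid[:,0],1); print("slot x=",p,"angle",90-np.degrees(np.arctan(p[0])),"w",np.median(W), "res",np.std(mid[:,0]-np.polyval(p,mid[:,1])))
# front edge
E=[]
for c in list(range(185,260,3))+list(range(290,365,3)):
    col=g[60:100,c]; E.append([c,60+np.nonzero(col>(col.max()+col.min())/2)[0].max()+.5])
q=pts("wrist",s,E,z=.215); pe=np.polyfit(q[:,0],q[:,1],1); print("front edge",pe,np.degrees(np.arctan(pe[0])))
# mouth = intersection
x=.56
for _ in range(9): y=np.polyval(pe,x); x=np.polyval(p,y)
M=np.array([x,y,.215]); print("mouth",M)
# stop front face: top edge z .230, foot z .215
col=im[5:40,268:276].mean(1); print("stopcols",[tuple(c.astype(int)) for c in col[::1]][:24])
# held jaw centre line at its top (z rel. to TCP: TCP+0.0255)
zt=float(f["tp"][2])+.0255; Q=[]
for r in range(194,222,2):
    row=d[r,225:285]; i=np.nonzero((row>.05)&(row<.24))[0]
    Q.append(pts("wrist",s,[[225+i.min()-.5,r],[225+i.max()+.5,r]],z=zt).mean(0)); print(r,225+i.min(),225+i.max(),end=' ')
Q=np.array(Q); R=f["R"]; print("\njaw centre in tool y,z:",((Q-f["tp"])@R)[:,1:].round(4).tolist())
E
```

```text
32 267 278
40 268 278
48 268 278
56 268 278
64 268 278
72 267 278
slot x= [-0.0650952   0.58295153] angle 93.72442575606411 w 0.0093974213426423 res 0.0005126305712692539
front edge [0.0561423  0.17461161] 3.2133437731619447
mouth [0.56950385 0.20658487 0.215     ]
stopcols [(np.int64(64), np.int64(93), np.int64(134)), (np.int64(65), np.int64(95), np.int64(135)), (np.int64(66), np.int64(94), np.int64(135)), (np.int64(64), np.int64(94), np.int64(134)), (np.int64(66), np.int64(95), np.int64(135)), (np.int64(66), np.int64(95), np.int64(136)), (np.int64(65), np.int64(95), np.int64(136)), (np.int64(66), np.int64(96), np.int64(137)), (np.int64(67), np.int64(97), np.int64(137)), (np.int64(66), np.int64(96), np.int64(137)), (np.int64(64), np.int64(94), np.int64(133)), (np.int64(59), np.int64(86), np.int64(117)), (np.int64(53), np.int64(76), np.int64(95)), (np.int64(51), np.int64(73), np.int64(88)), (np.int64(50), np.int64(73), np.int64(88)), (np.int64(51), np.int64(73), np.int64(89)), (np.int64(53), np.int64(78), np.int64(100)), (np.int64(61), np.int64(90), np.int64(123)), (np.int64(64), np.int64(94), np.int64(130)), (np.int64(65), np.int64(95), np.int64(132)), (np.int64(66), np.int64(97), np.int64(135)), (np.int64(65), np.int64(96), np.int64(135)), (np.int64(66), np.int64(98), np.int64(136)), (np.int64(66), np.int64(97), np.int64(135))]
194 239 270 196 238 270 198 238 271 200 238 271 202 238 271 204 238 271 206 238 270 208 238 270 210 238 270 212 238 270 214 239 270 216 239 270 218 239 270 220 239 270 
jaw centre in tool y,z: [[0.0007, -0.0363], [0.0004, -0.0352], [0.0007, -0.0341], [0.0007, -0.033], [0.0007, -0.0318], [0.0007, -0.0307], [0.0004, -0.0296], [0.0004, -0.0284], [0.0004, -0.0273], [0.0004, -0.0261], [0.0007, -0.025], [0.0007, -0.0238], [0.0007, -0.0227], [0.0007, -0.0215]]
```

>>> {"api": "move_arm", "payload": {"steps": [[1.4, 0, 0.85, 0, -0.3, 0, 0], [1.4, 1, 0.8, 0, 0, 0, 0], [1.4, 2.5, 0, 0, 0, 0, 0], [1.4, 2.5, 0, 0, 0, 0, 0], [1.4, 2, 0, 0, 0, 0, 0]]}}

```text
clock: 9.2
tool_pos: [0.5748, 0.1072, 0.2327]
ee_rot: [[-0.003, 0.998, 0.061], [-0.0, 0.061, -0.998], [-1.0, -0.003, 0.0]]
ft_force: [1.1, -0.1, -6.0]
grip_width: 0.0177
```

>>> {"api": "move_arm", "payload": {"steps": [[1.4, 1, 0, 0, 0, 0, 0], [1.4, 0.25, 0, 0, 0, 0, 0], [1.4, 0, 0, 0, 0, 0, 0], [1.4, 0, 0, 0, 0, 0, 0]]}}

```text
clock: 9.6
tool_pos: [0.5762, 0.1075, 0.2244]
ee_rot: [[0.003, 0.998, 0.061], [0.0, 0.061, -0.998], [-1.0, 0.003, 0.0]]
ft_force: [0.5, -0.3, -5.6]
grip_width: 0.0177
```

```bash
python3 - <<'E'
from m import *
f=np.load("w4.npz"); s4=dict(tool_pos=f["tp"],ee_rot=f["R"])
a=pts("wrist",s4,[[272,22]],z=.215)[0];b=pts("wrist",s4,[[272,16]],z=.230)[0];print("stop foot/top y",a,b, "depth from mouth",np.hypot(*(a[:2]-[.5695,.2066])),np.hypot(*(b[:2]-[.5695,.2066])))
s,im,d=grab("wrist"); np.savez("w5.npz",im=im,d=d,tp=s["tool_pos"],R=s["ee_rot"])
tp,R=s["tool_pos"],s["ee_rot"]; print(tp,R[:,1],s["ft_force"])
g=im[...,1].astype(int); mid=[]
for r in range(5,100,3):
    row=g[r,225:290]; t=(np.percentile(row,90)+row.min())/2; low=np.nonzero(row<t)[0]
    if np.ptp(low)>25 or len(low)<8: continue
    q=pts("wrist",s,[[low.min()+224.5,r],[low.max()+225.5,r]],z=.215); m=((q-tp)@R); mid.append([r,*(m[:,1]*1e3).round(1),(m[0,2]*1e3).round(1)])
print(mid)
cv2.imwrite("pics/w5.png",cv2.resize(im[:260],None,fx=1.5625,fy=1.5625,interpolation=2))
E
```

```text
stop foot/top y [0.56553652 0.2543737  0.215     ] [0.56465785 0.25493574 0.23      ] depth from mouth 0.04793782894391572 0.04857766707998323
[0.57616488 0.10753603 0.22440798] [0.99811545 0.06129929 0.00281879] [ 0.5495286  -0.25445728 -5.64654862]
[[5, np.float64(-5.9), np.float64(4.1), np.float64(-134.8)], [8, np.float64(-5.3), np.float64(4.1), np.float64(-133.4)], [11, np.float64(-5.4), np.float64(4.1), np.float64(-131.9)], [14, np.float64(-5.4), np.float64(4.1), np.float64(-130.4)], [17, np.float64(-5.4), np.float64(4.1), np.float64(-128.9)], [20, np.float64(-5.4), np.float64(4.1), np.float64(-127.4)], [23, np.float64(-6.0), np.float64(4.1), np.float64(-125.9)], [26, np.float64(-6.0), np.float64(4.1), np.float64(-124.4)], [29, np.float64(-5.5), np.float64(4.1), np.float64(-122.9)], [32, np.float64(-5.5), np.float64(4.1), np.float64(-121.4)], [35, np.float64(-5.5), np.float64(4.1), np.float64(-119.9)], [38, np.float64(-5.5), np.float64(4.1), np.float64(-118.3)], [41, np.float64(-5.5), np.float64(4.1), np.float64(-116.8)], [44, np.float64(-5.5), np.float64(4.2), np.float64(-115.2)], [47, np.float64(-5.6), np.float64(4.2), np.float64(-113.7)], [50, np.float64(-5.6), np.float64(4.2), np.float64(-112.1)], [53, np.float64(-5.6), np.float64(4.2), np.float64(-110.5)], [56, np.float64(-5.6), np.float64(4.2), np.float64(-108.9)], [59, np.float64(-5.6), np.float64(4.2), np.float64(-107.3)], [62, np.float64(-5.6), np.float64(4.2), np.float64(-105.7)], [65, np.float64(-5.7), np.float64(4.2), np.float64(-104.1)], [68, np.float64(-6.3), np.float64(4.2), np.float64(-102.5)], [71, np.float64(-7.4), np.float64(5.4), np.float64(-100.9)]]
```

View pics/w5.png

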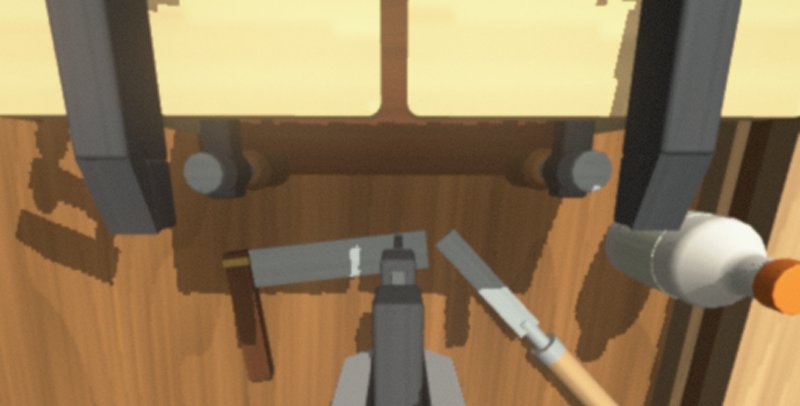

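Slot and jaw are parallel and about 1 mm apart sideways, but the arm may still have been settling. I'll rest and re-check numerically.

>>> {"api": "move_arm", "payload": {"steps": [[1.4, 0, 0, 0, 0, 0, 0], [1.4, 0, 0, 0, 0, 0, 0], [1.4, 0, 0, 0, 0, 0, 0], [1.4, 0, 0, 0, 0, 0, 0]]}}

```text
clock: 10.05
tool_pos: [0.575, 0.1075, 0.2231]
ee_rot: [[0.0, 0.998, 0.061], [0.0, 0.061, -0.998], [-1.0, 0.0, -0.0]]
ft_force: [0.1, 0.5, -5.7]
grip_width: 0.0178
```

```bash
cat > chk.py <<'E'
from m import *
s,im,d=grab("wrist"); tp,R=np.array(s["tool_pos"]),np.array(s["ee_rot"]); print(tp.round(4),R.round(4).tolist(),s["ft_force"])
g=im[...,1].astype(int); mid=[]
for r in range(8,66,3):
    row=g[r,225:290]; low=np.nonzero(row<(np.percentile(row,90)+row.min())/2)[0]
    q=pts("wrist",s,[[low.min()+224.5,r],[low.max()+225.5,r]],z=.215); mid.append(((q-tp)@R)[:,1].mean()*1e3)
print("slot y mm",np.median(mid))
J=[]
for r in range(194,222,2):
    i=np.nonzero((d[r,225:285]>.05)&(d[r,225:285]<.24))[0]; q=pts("wrist",s,[[224.5+i.min(),r],[225.5+i.max(),r]],z=tp[2]+.0255); J.append(((q-tp)@R)[:,1].mean()*1e3)
print("jaw y mm",np.mean(J))
E
python3 chk.py
```

```text
[0.575  0.1075 0.2231] [[0.0003, 0.9981, 0.0613], [0.0, 0.0613, -0.9981], [-1.0, 0.0003, -0.0]] [ 0.05826051  0.48089438 -5.72345298]
slot y mm 0.44511231746114277
jaw y mm 0.5245804055031518
```

>>> {"api": "move_arm", "payload": {"steps": [[1.4, 0, 0, -1, 0, 0, 0], [1.4, 0, 0, -2, 0, 0, 0], [1.4, 0, 0, -2, 0, 0, 0], [1.4, 0, 0, -1, 0, 0, 0], [1.4, 0, 0, -0.5, 0, 0, 0]]}}

```text
clock: 10.6
tool_pos: [0.5707, 0.1737, 0.2228]
ee_rot: [[-0.0, 0.998, 0.063], [-0.0, 0.063, -0.998], [-1.0, -0.0, -0.0]]
ft_force: [-0.3, -0.7, -5.3]
grip_width: 0.0176
```

>>> {"api": "move_arm", "payload": {"steps": [[1.4, 0, 0, -0.5, 0, 0, 0], [1.4, 0, 0, -0.5, 0, 0, 0], [1.4, 0, 0, -0.5, 0, 0, 0], [1.4, 0, 0, -0.5, 0, 0, 0], [1.4, 0, 0, 0, 0, 0, 0]]}}

```text
clock: 11.1
tool_pos: [0.5698, 0.1929, 0.223]
ee_rot: [[0.0, 0.998, 0.062], [0.0, 0.062, -0.998], [-1.0, 0.0, -0.0]]
ft_force: [0.0, -0.1, -6.0]
grip_width: 0.0178
```

>>> {"api": "move_arm", "payload": {"steps": [[1.4, 0, 0, -0.5, 0, 0, 0], [1.4, 0, 0, -0.5, 0, 0, 0], [1.4, 0, 0, -0.5, 0, 0, 0], [1.4, 0, 0, 0, 0, 0, 0], [1.4, 0, 0, 0, 0, 0, 0]]}}

```text
clock: 11.6
tool_pos: [0.5688, 0.2075, 0.2229]
ee_rot: [[-0.0, 0.998, 0.062], [-0.0, 0.062, -0.998], [-1.0, -0.0, 0.0]]
ft_force: [-0.4, -0.3, -5.7]
grip_width: 0.0179
```

>>> {"api": "move_arm", "payload": {"steps": [[1.4, 0, 0, -0.3, 0, 0, 0], [1.4, 0, 0, -0.3, 0, 0, 0], [1.4, 0, 0, 0, 0, 0, 0], [1.4, 0.15, 0, 0, 0, 0, 0], [1.4, 0.1, 0, 0, 0, 0, 0]]}}

```text
clock: 12.1
tool_pos: [0.5685, 0.2132, 0.2203]
ee_rot: [[-0.0, 0.998, 0.061], [-0.0, 0.061, -0.998], [-1.0, -0.0, 0.0]]
ft_force: [0.5, 1.0, -6.7]
grip_width: 0.018
```

>>> {"api": "move_arm", "payload": {"steps": [[1.4, 0.05, 0, 0, 0, 0, 0], [1.4, 0, 0, 0, 0, 0, 0], [1.4, 0, 0, 0, 0, 0, 0]]}}

```text
clock: 12.4
tool_pos: [0.5685, 0.2133, 0.2199]
ee_rot: [[-0.0, 0.998, 0.061], [-0.0, 0.061, -0.998], [-1.0, -0.0, 0.0]]
ft_force: [0.0, -0.1, -5.0]
grip_width: 0.0179
```

>>> {"api": "move_arm", "payload": {"steps": [[1.4, 0.05, 0, 0, 0, 0, 0], [1.4, 0, 0, 0, 0, 0, 0], [1.4, 0, 0, 0, 0, 0, 0]]}}

```text
clock: 12.7
tool_pos: [0.5685, 0.2133, 0.2195]
ee_rot: [[0.0, 0.998, 0.061], [-0.0, 0.061, -0.998], [-1.0, 0.0, 0.0]]
ft_force: [-0.9, 0.5, -5.4]
grip_width: 0.0179
```

>>> {"api": "move_arm", "payload": {"steps": [[1.4, 0, 0, -0.1, 0, 0, 0], [1.4, 0, 0, -0.1, 0, 0, 0], [1.4, 0, 0, 0, 0, 0, 0], [1.4, 0, 0, 0, 0, 0, 0]]}}

```text
clock: 13.1
tool_pos: [0.5684, 0.2155, 0.2195]
ee_rot: [[0.0, 0.998, 0.061], [0.0, 0.061, -0.998], [-1.0, 0.0, -0.0]]
ft_force: [-0.1, -0.7, -5.3]
grip_width: 0.0176
```

>>> {"api": "move_arm", "payload": {"steps": [[1.4, 0, 0, -0.1, 0, 0, 0], [1.4, 0, 0, 0, 0, 0, 0], [1.4, 0, 0, 0, 0, 0, 0]]}}

```text
clock: 13.4
tool_pos: [0.5683, 0.2164, 0.2195]
ee_rot: [[0.0, 0.998, 0.061], [0.0, 0.061, -0.998], [-1.0, 0.0, -0.0]]
ft_force: [-0.4, -0.1, -4.9]
grip_width: 0.0177
```

>>> {"api": "move_arm", "payload": {"steps": [[1.4, 0, 0, -0.05, 0, 0, 0], [1.4, 0, 0, 0, 0, 0, 0], [1.4, 0, 0, 0, 0, 0, 0]]}}

```text
clock: 13.7
tool_pos: [0.5683, 0.2168, 0.2195]
ee_rot: [[0.0, 0.998, 0.061], [0.0, 0.061, -0.998], [-1.0, 0.0, -0.0]]
ft_force: [-0.8, -0.0, -5.8]
grip_width: 0.0175
```

>>> {"api": "move_arm", "payload": {"steps": [[1.4, 0, 0, -0.05, 0, 0, 0], [1.4, 0, 0, 0, 0, 0, 0], [1.4, 0, 0, 0, 0, 0, 0]]}}

```text
clock: 14.0
tool_pos: [0.5683, 0.2174, 0.2195]
ee_rot: [[0.0, 0.998, 0.061], [0.0, 0.061, -0.998], [-1.0, 0.0, -0.0]]
ft_force: [-0.3, 0.2, -5.4]
grip_width: 0.0178
```

>>> {"api": "move_arm", "payload": {"steps": [[1.4, 0, 0, -0.05, 0, 0, 0], [1.4, 0, 0, 0, 0, 0, 0], [1.4, 0, 0, 0, 0, 0, 0]]}}

```text
clock: 14.3
tool_pos: [0.5683, 0.2179, 0.2195]
ee_rot: [[0.0, 0.998, 0.061], [0.0, 0.061, -0.998], [-1.0, 0.0, -0.0]]
ft_force: [-0.2, -0.8, -5.8]
grip_width: 0.018
```

>>> {"api": "move_arm", "payload": {"steps": [[1.4, 0, 0, -0.05, 0, 0, 0], [1.4, 0, 0, 0, 0, 0, 0], [1.4, 0, 0, 0, 0, 0, 0]]}}

```text
clock: 14.6
tool_pos: [0.5682, 0.2184, 0.2195]
ee_rot: [[0.0, 0.998, 0.061], [0.0, 0.061, -0.998], [-1.0, 0.0, -0.0]]
ft_force: [-0.3, -0.5, -4.7]
grip_width: 0.0179
```

>>> {"api": "move_arm", "payload": {"steps": [[1.4, 0, 0, -0.04, 0, 0, 0], [1.4, 0, 0, 0, 0, 0, 0], [1.4, 0, 0, 0, 0, 0, 0]]}}

```text
clock: 14.9
tool_pos: [0.5682, 0.2187, 0.2195]
ee_rot: [[0.0, 0.998, 0.061], [-0.0, 0.061, -0.998], [-1.0, 0.0, 0.0]]
ft_force: [0.3, -1.0, -4.7]
grip_width: 0.0179
```

>>> {"api": "move_arm", "payload": {"steps": [[1.4, 0, 0, -0.04, 0, 0, 0], [1.4, 0, 0, 0, 0, 0, 0], [1.4, 0, 0, 0, 0, 0, 0]]}}

```text
clock: 15.2
tool_pos: [0.5682, 0.2187, 0.2195]
ee_rot: [[0.0, 0.998, 0.061], [-0.001, 0.061, -0.998], [-1.0, -0.0, 0.001]]
ft_force: [0.0, -2.5, -4.5]
grip_width: 0.0177
```

>>> {"api": "move_arm", "payload": {"steps": [[1.4, 0, 0, -0.04, 0, 0, 0], [1.4, 0, 0, 0, 0, 0, 0], [1.4, 0, 0, 0, 0, 0, 0]]}}

```text
clock: 15.5
tool_pos: [0.5682, 0.2188, 0.2195]
ee_rot: [[-0.0, 0.998, 0.061], [-0.001, 0.061, -0.998], [-1.0, -0.0, 0.001]]
ft_force: [-0.3, -4.2, -3.8]
grip_width: 0.0181
```

>>> {"api": "move_arm", "payload": {"steps": [[1.4, 0.03, 0, 0, 0, 0, 0], [1.4, 0, 0, 0, 0, 0, 0], [1.4, 0, 0, 0, 0, 0, 0]]}}

```text
clock: 15.8
tool_pos: [0.5682, 0.2187, 0.2195]
ee_rot: [[0.0, 0.998, 0.061], [-0.001, 0.061, -0.998], [-1.0, -0.0, 0.001]]
ft_force: [-1.2, -4.7, -2.5]
grip_width: 0.0178
```

>>> {"api": "move_arm", "payload": {"steps": [[1.4, 0.03, 0, 0, 0, 0, 0], [1.4, 0, 0, 0, 0, 0, 0], [1.4, 0, 0, 0, 0, 0, 0]]}}

```text
clock: 16.1
tool_pos: [0.5682, 0.2188, 0.2195]
ee_rot: [[0.0, 0.998, 0.061], [-0.001, 0.061, -0.998], [-1.0, 0.0, 0.001]]
ft_force: [-1.1, -4.8, -1.3]
grip_width: 0.018
```

>>> {"api": "move_arm", "payload": {"steps": [[1.4, 0.04, 0, 0.04, 0, 0, 0], [1.4, 0, 0, 0, 0, 0, 0], [1.4, 0, 0, 0, 0, 0, 0]]}}

```text
clock: 16.4
tool_pos: [0.5682, 0.2187, 0.2195]
ee_rot: [[0.0, 0.998, 0.061], [-0.001, 0.061, -0.998], [-1.0, 0.0, 0.001]]
ft_force: [-1.6, -5.3, -0.5]
grip_width: 0.0176
```

>>> {"api": "move_arm", "payload": {"grip_force": 12, "steps": [[1.4, 0, 0, 0, 0, 0, 0], [1.4, 0, 0, 0, 0, 0, 0], [1.4, 0, 0, 0, 0, 0, 0]]}}

```text
clock: 16.7
tool_pos: [0.5682, 0.2188, 0.2195]
ee_rot: [[0.001, 0.998, 0.061], [-0.001, 0.061, -0.998], [-1.0, 0.001, 0.001]]
ft_force: [-1.3, -4.8, -1.3]
grip_width: 0.0177
```

>>> {"api": "move_arm", "payload": {"grip_force": 4, "steps": [[1.4, 0, 0, 0, 0, 0, 0], [1.4, 0, 0, 0, 0, 0, 0], [1.4, 0, 0, 0, 0, 0, 0]]}}

```text
clock: 17.0
tool_pos: [0.5682, 0.2188, 0.2194]
ee_rot: [[0.0, 0.998, 0.061], [-0.001, 0.061, -0.998], [-1.0, 0.0, 0.001]]
ft_force: [-1.3, -5.8, -0.3]
grip_width: 0.0179
```

>>> {"api": "move_arm", "payload": {"steps": [[1.9, 0, 0, 0, 0, 0, 0], [2.0, 0, 0, 0, 0, 0, 0], [2.1, 0, 0, 0, 0, 0, 0], [2.3, 0, 0, 0, 0, 0, 0], [2.5, 0, 0, 0, 0, 0, 0]]}}

```text
clock: 17.5
tool_pos: [0.5684, 0.2196, 0.2188]
ee_rot: [[0.001, 0.998, 0.062], [0.001, 0.062, -0.998], [-1.0, 0.001, -0.001]]
ft_force: [0.5, 0.3, 0.2]
grip_width: 0.0249
```

>>> {"api": "move_arm", "payload": {"steps": [[3, 0, 0, 0, 0, 0, 0], [3.5, 0, 0, 0, 0, 0, 0], [4, 0, 0, 0, 0, 0, 0], [4, 0, 0, 0, 0, 0, 0], [4, 0, 0, 0, 0, 0, 0]]}}

```text
clock: 18.0
tool_pos: [0.5681, 0.2191, 0.2184]
ee_rot: [[-0.0, 0.998, 0.061], [0.0, 0.061, -0.998], [-1.0, -0.0, -0.0]]
ft_force: [0.1, 0.4, -0.0]
grip_width: 0.04
```

```bash
python3 - <<'E'
from m import *
s,im,d=grab("wrist"); print(s["ft_force"],s["grip_width"],s["tool_pos"])
cv2.imwrite("pics/w6.png",cv2.resize(im[:300],None,fx=1.5625,fy=1.5625,interpolation=2))
E
```

```text
[ 0.11077125  0.419065   -0.02152187] 0.0400053215335098 [0.56813534 0.21914374 0.21843036]
```

View pics/w6.png

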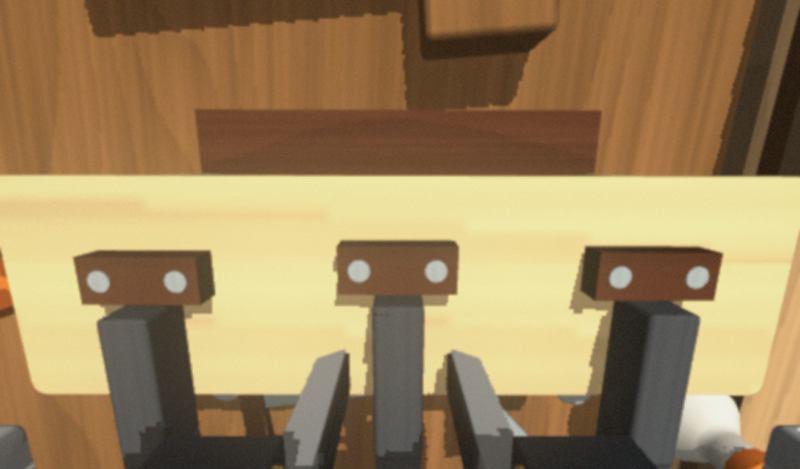

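The picture shows the middle jaw (375–423, rear at row 295) butting on the stop, with free gaps to both fingers (347 and 450). Next I'll retreat straight up.

>>> {"api": "move_arm", "payload": {"steps": [[4, -0.5, 0, 0, 0, 0, 0], [4, -1.5, 0, 0, 0, 0, 0], [4, -3, 0, 0, 0, 0, 0], [4, -4, 0, 0, 0, 0, 0], [4, -4, 0, 0, 0, 0, 0]]}}

```text
clock: 18.55
tool_pos: [0.568, 0.2191, 0.351]
ee_rot: [[0.001, 0.998, 0.061], [0.0, 0.061, -0.998], [-1.0, 0.001, -0.0]]
ft_force: [0.4, -0.3, -0.4]
grip_width: 0.0402
```

>>> {"api": "move_arm", "payload": {"steps": [[4, -3, 0, 0, 0, 0, 0], [4, 0, 0, 0, 0, 0, 0], [4, 0, 0, 0, 0, 0, 0], [4, 0, 0, 0, 0, 0, 0], [4, 0, 0, 0, 0, 0, 0]]}}

```text
clock: 19.05
tool_pos: [0.5673, 0.2189, 0.3763]
ee_rot: [[-0.004, 0.998, 0.061], [-0.001, 0.061, -0.998], [-1.0, -0.004, 0.001]]
ft_force: [0.1, 0.0, 0.9]
grip_width: 0.0397
```

```bash
python3 - <<'E'
from m import *
for n in("wrist","side"):
    s,im,d=grab(n); P=cloud(n,s,d)
    ok=(P[...,0]>.4)&(P[...,0]<.75)&(P[...,1]>.1)&(P[...,1]<.3)
    rect(n,P,(im.max(2)<95)&ok&(P[...,2]>.225)&(P[...,2]<.256),'jaws')
    if n=="side": a=cv2.resize(im[100:210,180:320],None,fx=5,fy=5,interpolation=2); cv2.imwrite("pics/end.png",a)
E
```

```text
wrist jaws px [337. 198.] n 691 rect mm [663.7 214.7] [18.2 86.2] 3.8 medz 0.2377 xy lo/hi [[0.653, 0.175], [0.673, 0.257]]
wrist jaws px [175. 202.] n 567 rect mm [475.5 202.2] [17.6 82.5] 3.3 medz 0.237 xy lo/hi [[0.47, 0.163], [0.486, 0.24]]
wrist jaws px [256. 215.] n 252 rect mm [570.9 183.8] [16.9 24.8] 3.3 medz 0.239 xy lo/hi [[0.564, 0.172], [0.579, 0.196]]
side jaws px [231. 127.] n 105 rect mm [480.3 206.5] [36.7 98.9] 11.1 medz 0.2396 xy lo/hi [[0.467, 0.158], [0.485, 0.246]]
side jaws px [258. 128.] n 94 rect mm [568.9 211. ] [87.9 23.8] 88.6 medz 0.2407 xy lo/hi [[0.561, 0.169], [0.579, 0.249]]
side jaws px [284. 129.] n 104 rect mm [661.4 216.1] [94.4 36.3] 89.1 medz 0.2408 xy lo/hi [[0.651, 0.17], [0.677, 0.259]]
```

View pics/end.png

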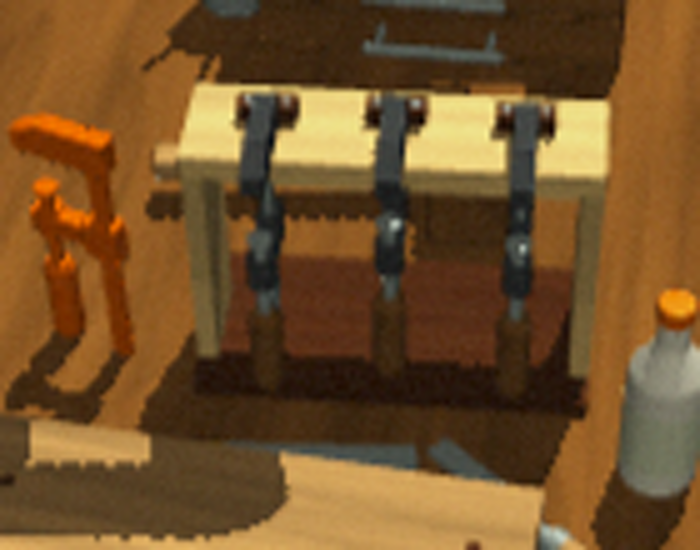

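The side view shows the clamp hanging upright in the middle slot at (390,230), like its neighbours on either side, and the gripper is well clear. Handing in.

```bash
python3 -c "
from station import env
print(env.close_job())"
```

```text
the job is handed in; nothing more can be done
None
```

The clamp is off the stool and hanging in the rack's middle slot. I handed the job in at about 19 s; `close_job` reports no verdict.

**What I did:** I gripped the slack clamp by its dark jaw, lifted it 6 mm and drew it off the stool's edge. I lined it up with the slot to about 0.1 mm in the wrist view and slid it in just above the shelf until I felt the stop. It took about 5 N against the stop. I then lowered it until the shelf carried the weight (the vertical force went from about -5.5 N to about 0), cut the grip force and eased the fingers open.

**Last checks:**
- **Fit:** after release the wrist view showed the jaw's rear against the stop and gaps to both fingers, with wrist force near zero. The side view showed it upright between its neighbours.
- **Other things:** the other hung clamps, the square, the chisel and the glue looked untouched. I did not re-measure the stool, and the force stayed at the clamp's own weight while drawing it off.
- **Disagreements:**
  - One mid-course slot reading was about 1 mm off because the arm was still settling; it agreed after a rest.
  - The first depth positions of the clamp's jaw from the scene and side cameras differed by about 8 mm, so I used the wrist view.
  - In the final wrist measurement the middle jaw's mask came out in pieces, so for that check I relied on the side view, which gave about 88 mm of jaw along the slot.

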